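Close the vacuum unit's filter with its keyed collar cap and hold it home

ROBOT

A 7-joint arm with a two-finger parallel gripper is mounted at the origin on the work surface. World frame = base frame: x ahead of the robot, y to its left, z up, the work surface at z = 0. Lengths are in m, angles in rad, forces in N, time in s.
With the tool pointing down it reaches from about 0.35 to 0.9 m from the base axis. Payload 8.1 kg.
Tool frame: the origin (TCP) lies where the fingers leave the gripper's body, on its centre line; the fingertips stand 66 mm ahead of it and the grasp point (between the pads) lies 47 mm ahead of it; z points along the fingers, y is the line along which they close (so a half turn about z gives the same grasp; the last joint's range is limited). The gripper opens to 92 mm and grips with 3 to 60 N. Pads are 19 mm wide; open, the fingers measure 130 mm over their backs; the gripper's body (75 mm by 190 mm) begins 47 mm behind the grasp point.
Start: joints at [1.172, 0.434, 0.025, 1.573, -0.012, 1.134, -0.075], TCP at [0.182, -0.598, 0.292] pointing down, gripper open.
Joint ranges: [-2.62, 2.62], [-0.44, 2.09], [-1.27, 1.32], [0.08, 2.57], [-1.32, 4.46], [0.12, 2], [-2.74, 2.74]. Speed limits (rad/s): [2.22, 2.22, 3.01, 3.01, 3.14, 3.14, 3.14].

INTERFACE

Orientations are given as a rotation vector (axis times angle).
In Python, from cell import arm gives the robot as it stands.
- The arm moves only by the tool send_rows, never from a script. Its argument "motion" is text: rows parted by semicolons, each of 7 numbers parted by spaces: the closure, from 0 (fully open) to 1 (shut), then the shift along the world's x, y, z in m, then the turn, a rotation vector about the world's x, y, z in degrees. A call has 1 to 5 rows; each row shifts and turns the commanded pose from where the row before left it; what a row does not reach is not made up. A row lasts 1/8 s, in which the tool goes at most 62.5 mm and 10.7 degrees, less where a joint would pass 70% of its speed; a pose out of reach is approached as far as the arm can. A call is refused whole if a number of a shift passes 0.0625 or a number of a turn 10.7, either way. A call with a gripper value outside its range is refused whole. The fingers move at their own pace and stop on an object; "force" is the grip in N (left out, the last holds). Time passes only in rows, so rows that do not move let the fingers close. It gives the time, the measured TCP pose, the force, the opening and the grip force at its end, in the units of the state.
- arm.observe(): the state, without advancing time (a new reading comes with each control period).
- arm.get_image(name): name is "side" or "top"; returns (picture, depth): 400x640x3 uint8, blue, green, red; 400x640 float32, m along the optical axis (not along the pixel's ray), 0 where there is no reading.
- arm.camera_model(name): a dict with "fx", "fy", "cx", "cy" (pixels), "view" (4x4, takes a point from world to camera coordinates). Camera axes: x right, y down, z forward; pixel columns grow to the right and rows downward; lengths in m; the calibration is good to about 2 mm. A picture is of the moment at which its call begins. camera_model takes no time and is no camera call.
- arm.sign_off(): hands the job in; it is judged then, once.
The state is a dict: "clock": time; "joints": joint angles; "dq": joint speeds; "joint_efforts": joint torques, N m; "position": TCP position; "ee_rot": TCP orientation; "force": force on the tool from outside, world axes, zero at the start; "ft_torque": the same for the moment, N m; "width": opening from 0.0 (shut) to 1.0 (fully open); "gripper_force": force on a finger pad.
Only numpy, scipy, OpenCV 4.12 (cv2) and the standard library are available. Lean on these libraries where they do the work, as an engineer would, in place of code of your own. Each camera call takes 0.05 s, during which the arm holds its last target. There are 200 camera calls.

TASK

The filter of the bench vacuum unit has been changed and I am about to restart the pump. First let the leftover vacuum out of the separator bottle by pressing the sprung vent cap on its top right down and letting it come back up; then fetch the knurled collar cap from the bench, set it over the open filter neck, turn it until its hidden keyways drop over the pins and push it fully home against the spring, flat on its gasket. Finish while still holding it pushed home, so that I can start the pump, and leave everything else on the bench where it is.

Things in the scene. Friction and masses are not known exactly. Their poses are not given: they have to be found in the camera images.
- cap: Knurled aluminium collar cap lying loose, open side down: 62 diameter (64 over the knurl), 40 high, top 6 thick, about 160 g; can be gripped across any diameter. Origin: centre of the open lower rim, z up. Hidden inside: bore 47 diameter with four keyways 9.5 wide, cut to 57 diameter down the whole skirt, at the body's +x, +y, -x, -y. Nothing outside shows where they are.
- mouth (a point): On the filter neck's axis, at the top of the rubber gasket (83 above the bench) where the cap's rim lies when home. The filter, an 88 diameter aluminium can with a bare upright steel neck, is at one end of the unit; seen from here the bottle with the vent cap is 140 off along this point's +y. Neck: 44 diameter, end 31 above the gasket with a 5 mm chamfer. The unit is bolted down.
- pin_level (a point): On the neck's axis, 21.5 above the gasket: height of the tops of four steel pins, 5 thick, standing out 5 from the neck, 90 degrees apart, at ANY angle to the unit: seen, or found by turning the cap up to 90 degrees. Unkeyed, the cap's rim rests level here. A keyway has 2 mm (5 degrees) to spare each side of a pin; keyed, the cap drops 13.5 freely to the spring, then goes 8 more against it.
- element (a joint): Travel of the filter element's sprung end plate (28 diameter disc) in the middle of the neck, m: 0 free (it stands 42 above the gasket), grows downward, 0.008 when the cap is home. The spring pushes up with 3.6 N at 0 and 10.8 N at 0.008, so an unheld cap stands 8 mm proud of home.
- vent_top (a point): Centre of the top face of the sprung vent cap: a black round cap of 32 diameter, 12 thick, with a small side nozzle, on the clear separator bottle (74 diameter metal head) in the middle of the unit; its top is 180 above the bench when up.
- vent (a joint): Travel of the vent cap, m: 0 up, grows as it is pressed down, 0.008 right down (bottom stop). It springs back by itself; 1.8 N starts it moving and 6.6 N holds it right down.
- old_element: Bystander: the dirty old filter element, an upright cylinder 38 diameter, 62 high, near the cap; it and the cap may have changed places. Origin at the centre of its underside. Leave it.
- tape_roll: Bystander: roll of brown paper packing tape lying flat, 100 diameter, 48 high. Origin under its centre.
- element_box: Bystander: small cardboard box 56 x 56 x 82 high. Origin under its centre.
- spanner: Bystander: 160 long spanner lying flat, near the robot.
- knife: Bystander: grey utility knife lying flat, 160 long over the blade, near the robot.
- offcut: Bystander: grey bar offcut 120 x 50 x 12 lying flat behind the unit. Origin under its centre.
Things that resemble listed ones, but are neither listed nor needed, are in the scene too. What is meant by the cap is not red, and is the smaller of those in its own colour.

How it is judged:
On the way, in this order (a step that is already met when the one before it is completed fails the run):
1. the vent cap is pressed right down (at least 6 mm of its 8) (value of joint vent above 0.006 m), for 0.1 s.
2. the vent cap is back up (value of joint vent below 0.002 m), for 0.1 s.
3. the collar cap has dropped over the pins of the filter neck (horizontal distance between cap and mouth below 0.004 m and angle between cap's own z axis and vertical below 0.08 rad and z of cap in the frame of mouth below 0.012 m), for 0.1 s.
At the end, for the whole second after the job is handed in: The collar cap is keyed over the pins and held pushed home by the gripper against the spring: its rim within 2.5 mm of the gasket, centred within 4 mm, level within 0.08 rad, end plate pushed in by over 5.5 mm, the gripper's fingers bearing on the cap with more than 3 N, cap still, vent cap up (horizontal distance between cap and mouth below 0.004 m and angle between cap's own z axis and vertical below 0.08 rad and z of cap in the frame of mouth below 0.0025 m and value of joint element above 0.0055 m and contact force between the fingers and cap above 3 N and linear speed of cap below 0.02 m/s and value of joint vent below 0.002 m); the arm keeps its last pose, push and grip.
It fails at once if another thing on the bench is shoved by more than 30 mm (distance of any of old_element, tape_roll, element_box, spanner, knife, offcut from where it was at the start of the episode above 0.03 m).
It also fails if it takes over 64 s, if anything falls off the work surface, if the arm or the gripper's body presses on something with over 40 N, if the wrist force passes 120 N, or if a joint passes its speed limit or range.

## Working session

There is one attempt and no reset: what is moved stays moved. The work goes in short steps, Python scripts to look and compute and a tool call to move; the robot and the scene stay as the last step left them, time stands still between calls to the robot, and variables do not carry over. Pictures are saved under pics/ and viewed, at most 10 in all, crops included, and the job is handed in when it is done.

Besides the shell and the picture viewer there is one more tool, called after ">>>" by a JSON object that holds its "api" and its "payload", one argument or row to a line. send_rows: Moves the arm, as the interface text tells. Its arguments: {"type":"object","properties":{"motion":{"type":"string"},"force":{"type":"number"}},"required":["motion"]}

```bash
mkdir -p pics; ls
cat > h.py <<'E'
import numpy as np, cv2
from cell import arm
def cast(name,u,v,z):
    m=arm.camera_model(name);V=np.array(m["view"]);R=V[:3,:3];c=-R.T@V[:3,3]
    d=R.T@np.array([(u-m["cx"])/m["fx"],(v-m["cy"])/m["fy"],1]);return c+d*(z-c[2])/d[2]
def cloud(name,dep):
    m=arm.camera_model(name);V=np.array(m["view"]);v,u=np.mgrid[:400,:640]
    p=np.stack([(u-m["cx"])/m["fx"]*dep,(v-m["cy"])/m["fy"]*dep,dep],-1)
    return (p-V[:3,3])@V[:3,:3]
E
python3 - <<'E'
from h import *
print(arm.observe())
for n in("top","side"):
    p,d=arm.get_image(n);cv2.imwrite(f"pics/{n}0.png",p);np.savez(f"{n}0.npz",p=p,d=d)
    m=arm.camera_model(n);V=np.array(m["view"]);print(n,m["fx"],m["cx"],m["cy"],-V[:3,:3].T@V[:3,3],V[:3,:3].round(2))
E
```

```text
pics
{'clock': 0.0, 'joints': array([ 1.17240601,  0.43520963,  0.02495161,  1.57409254, -0.01157882,
        1.13397141, -0.07509842]), 'dq': array([-6.47197815e-04,  6.01427217e-04,  4.18634447e-05,  2.33543401e-03,
        6.40580407e-04,  3.15763070e-03, -3.97703400e-04]), 'joint_efforts': array([ 1.52522152e-03, -6.67848802e+01,  9.85013992e-01, -3.14457893e+01,
       -6.07696990e-02,  4.30173066e-02,  2.08564888e-04]), 'position': array([ 0.18202883, -0.59748699,  0.2914547 ]), 'ee_rot': array([-3.10583239e+00, -4.62652939e-01,  5.86454678e-04]), 'force': array([ 0.23513264, -0.29330413,  0.18031977]), 'ft_torque': array([ 0.03373602, -0.02034606, -0.04445021]), 'gripper_force': 0.0, 'width': 1.001599459281696}
top 361.47157632404037 315.8713205310403 202.24563024245714 [ 0.36665944 -0.13600831  1.01186575] [[-0.03 -1.    0.  ]
 [-0.98  0.03 -0.21]
 [ 0.21 -0.01 -0.98]]
side 415.3947700546793 319.38239665349545 196.58539698484037 [ 0.45552695 -0.82751538  0.88454698] [[ 0.99 -0.14  0.  ]
 [-0.1  -0.72 -0.68]
 [ 0.1   0.68 -0.73]]
```

View pics/top0.png

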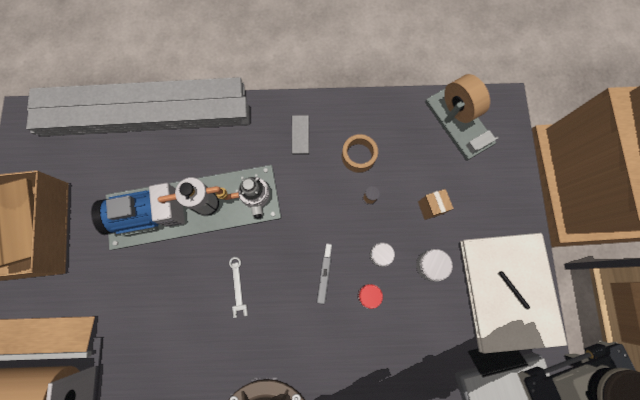

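View pics/side0.png

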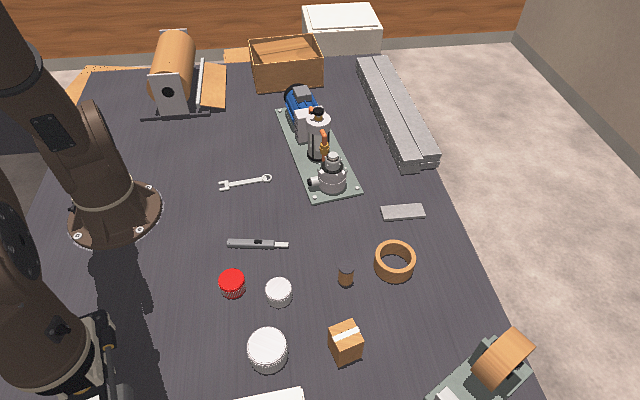

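Top view: there are three round caps, red (371,296), small silver (383,254) and large silver (436,265). The cap is the small silver one: it isn't red, and it's the smaller of the two silver ones. The old element is at (372,193), the vent cap at (187,190) and the neck at about (250,187). Next I'll measure these and check them in a crop.

Run:
```python
from h import *
T=np.load("top0.npz");S=np.load("side0.npz")
def blob(D,name,u,v,zlo,zhi,r):
    P=cloud(name,D["d"]);vv,uu=np.mgrid[:400,:640]
    m=(abs(uu-u)<r)&(abs(vv-v)<r)&(P[...,2]>zlo)&(P[...,2]<zhi)
    q=P[m];px=np.c_[uu[m],vv[m]].astype(np.int32);(c,rad)=cv2.minEnclosingCircle(px)
    print(name,(u,v),len(q),"med",np.median(q,0).round(4),"ext",(np.ptp(q,0)).round(3),"circ",np.round(c,1),round(rad,1),cast(name,*c,np.median(q[:,2])).round(4))
for u,v in((383,254),(436,265),(371,296)): blob(T,"top",u,v,.034,.06,26)
for u,v in((278,290),(267,347)): blob(S,"side",u,v,.034,.06,26)
blob(T,"top",187,190,.172,.19,18);blob(S,"side",318,112,.172,.19,18)
for lo,hi in((.12,.13),(.108,.117),(.1,.107),(.078,.086)):
    blob(T,"top",252,187,lo,hi,22);blob(S,"side",333,160,lo,hi,26)
blob(T,"top",372,193,.055,.07,14);
a=cv2.resize(T["p"][165:225,215:290],(500,400),interpolation=cv2.INTER_CUBIC)
b=cv2.resize(T["p"][230:310,345:465],(600,400)[::1],interpolation=cv2.INTER_CUBIC)[:, :]
cv2.imwrite("pics/capcrop.png",b)
c=cv2.resize(S["p"][140:200,300:360],(400,400),interpolation=cv2.INTER_CUBIC)
cv2.imwrite("pics/neck.png",cv2.resize(np.hstack([a[:, 50:450],c]),(800,400)))
```

```text
top (383, 254) 411 med [ 0.4313 -0.3168  0.039 ] ext [0.059 0.059 0.01 ] circ [382.2 254. ] 11.5 [ 0.4314 -0.317   0.039 ]
top (436, 265) 806 med [ 0.3983 -0.4514  0.0519] ext [0.079 0.081 0.023] circ [435.1 264.7] 16.6 [ 0.3989 -0.4515  0.0519]
top (371, 296) 439 med [ 0.3234 -0.2785  0.0392] ext [0.059 0.058 0.01 ] circ [370.2 296.2] 11.9 [ 0.3234 -0.2783  0.0392]
side (278, 290) 499 med [ 0.433  -0.32    0.0402] ext [0.06  0.062 0.01 ] circ [278. 289.] 13.2 [ 0.4332 -0.3216  0.0402]
side (267, 347) 1322 med [ 0.4009 -0.4606  0.0532] ext [0.082 0.083 0.024] circ [266.5 347.2] 21.5 [ 0.4007 -0.4612  0.0532]
top (187, 190) 172 med [0.588  0.1653 0.1789] ext [0.041 0.035 0.01 ] circ [185.5 190.4] 8.6 [0.5853 0.1655 0.1789]
side (318, 112) 86 med [0.5904 0.162  0.1799] ext [0.04  0.033 0.011] circ [316.7 110.5] 6.8 [0.5877 0.1626 0.1799]
top (252, 187) 94 med [0.612  0.0298 0.1242] ext [0.028 0.026 0.008] circ [247.5 184.1] 5.5 [0.6118 0.0288 0.1242]
side (333, 160) 81 med [0.6104 0.0319 0.1252] ext [0.034 0.098 0.01 ] circ [328.  146.5] 13.5 [0.6069 0.0643 0.1252]
top (252, 187) 87 med [0.6059 0.024  0.113 ] ext [0.041 0.041 0.009] circ [248.6 185.7] 8.4 [0.6105 0.028  0.113 ]
side (333, 160) 93 med [0.6053 0.0189 0.1124] ext [0.065 0.132 0.009] circ [325.3 148.3] 18.8 [0.6005 0.0725 0.1124]
top (252, 187) 37 med [0.5977 0.0227 0.1032] ext [0.042 0.044 0.007] circ [248.5 186. ] 10.3 [0.6124 0.03   0.1032]
side (333, 160) 89 med [0.5975 0.0974 0.1037] ext [0.072 0.145 0.007] circ [324.5 149.5] 21.2 [0.5991 0.0777 0.1037]
top (252, 187) 196 med [0.6033 0.0193 0.0826] ext [0.077 0.082 0.008] circ [251.1 189.3] 15.9 [0.6087 0.0268 0.0826]
side (333, 160) 194 med [0.6001 0.019  0.0827] ext [0.093 0.175 0.008] circ [327.3 154.3] 25.2 [0.6079 0.0797 0.0827]
top (372, 193) 154 med [ 0.5944 -0.2958  0.0614] ext [0.036 0.036 0.01 ] circ [371.7 193. ] 7.0 [ 0.5944 -0.2957  0.0614]
```

View pics/neck.png

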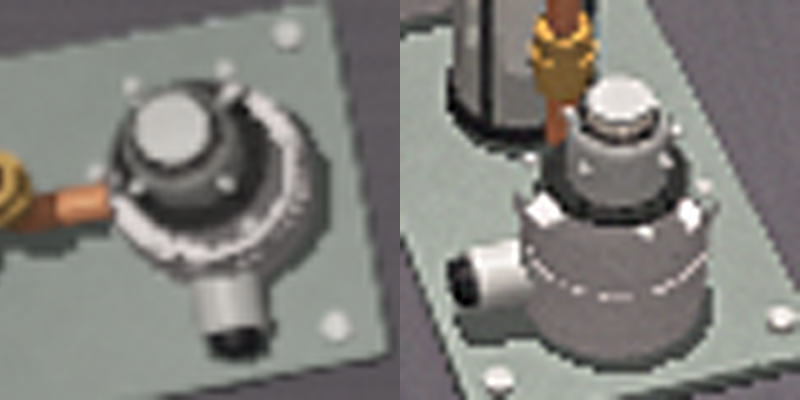

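View pics/capcrop.png

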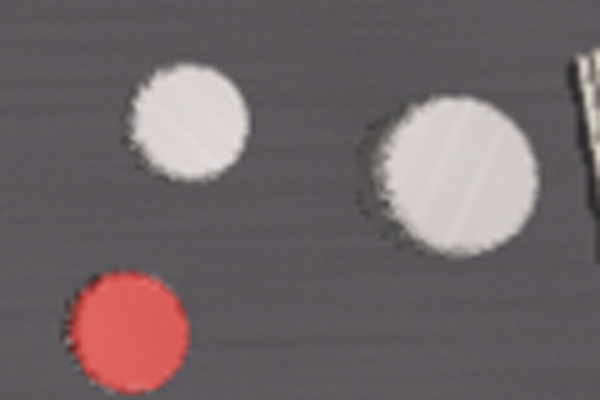

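The crop confirms the choice: the small silver cap is at (383,254) and measures about 60 mm across and 39–40 mm high, against roughly 82 mm for its larger twin. It sits at about (0.432,-0.319). The neck crop shows four bright pins around the neck at about (0.611,0.029), and the vent is at about (0.589,0.164,0.18). I'll do the vent first.

>>> {"api": "send_rows", "payload": {
  "motion": "1 0.0271 0.0508 0 0 0 0;1 0.0271 0.0508 0 0 0 0;1 0.0271 0.0508 0 0 0 0;1 0.0271 0.0508 0 0 0 0;1 0.0271 0.0508 0 0 0 0",
  "force": 20
}}

```text
clock: 0.72
position: [0.3182, -0.342, 0.2921]
ee_rot: [-3.107, -0.463, 0.0]
force: [1.0, -0.1, -0.5]
width: 0.505
gripper_force: 0.0
```

>>> {"api": "send_rows", "payload": {
  "motion": "1 0.0271 0.0508 0 0 0 0;1 0.0271 0.0508 0 0 0 0;1 0.0271 0.0508 0 0 0 0;1 0.0271 0.0508 0 0 0 0;1 0.0271 0.0508 0 0 0 0"
}}

```text
clock: 1.35
position: [0.4536, -0.0882, 0.2922]
ee_rot: [3.107, 0.462, -0.0]
force: [0.6, -2.2, 0.0]
width: 0.011
gripper_force: 0.0
```

>>> {"api": "send_rows", "payload": {
  "motion": "1 0.0271 0.0508 0 0 0 0;1 0.0271 0.0508 0 0 0 0;1 0.0271 0.0508 0 0 0 0;1 0.0271 0.0508 0 0 0 0;1 0.0271 0.0508 0 0 0 0"
}}

```text
clock: 1.98
position: [0.5893, 0.1656, 0.2918]
ee_rot: [3.107, 0.462, -0.001]
force: [1.0, -0.4, 1.4]
width: 0.003
gripper_force: 0.0
```

>>> {"api": "send_rows", "payload": {
  "motion": "1 0 0 -0.02 0 0 0;1 0 0 -0.015 0 0 0;1 0 0 0 0 0 0"
}}

```text
clock: 2.35
position: [0.5879, 0.1628, 0.2557]
ee_rot: [3.106, 0.461, -0.005]
force: [0.5, -0.3, -0.2]
width: 0.007
gripper_force: 0.0
```

>>> {"api": "send_rows", "payload": {
  "motion": "1 0 0 -0.01 0 0 0;1 0 0 -0.006 0 0 0;1 0 0 -0.003 0 0 0;1 0 0 0 0 0 0"
}}

```text
clock: 2.85
position: [0.589, 0.1635, 0.2387]
ee_rot: [3.107, 0.462, 0.001]
force: [-0.8, -2.0, 5.5]
width: 0.007
gripper_force: 2.9
```

>>> {"api": "send_rows", "payload": {
  "motion": "1 0 0 -0.003 0 0 0;1 0 0 -0.002 0 0 0;1 0 0 0 0 0 0;1 0 0 0 0 0 0"
}}

```text
clock: 3.35
position: [0.589, 0.1636, 0.2374]
ee_rot: [3.106, 0.461, 0.005]
force: [-10.5, -6.7, 33.6]
width: 0.01
gripper_force: 17.0
```

>>> {"api": "send_rows", "payload": {
  "motion": "1 0 0 0.01 0 0 0;1 0 0 0.02 0 0 0;1 0 0 0.03 0 0 0;1 0 0 0 0 0 0"
}}

```text
clock: 3.85
position: [0.5895, 0.1647, 0.2957]
ee_rot: [-3.106, -0.463, -0.007]
force: [-0.7, -0.4, 0.1]
width: 0.009
gripper_force: 0.0
```

>>> {"api": "send_rows", "payload": {
  "motion": "0 -0.0174 -0.0537 0 0 0 0;0 -0.0174 -0.0537 0 0 0 0;0 -0.0174 -0.0537 0 0 0 0;0 -0.0174 -0.0537 0 0 0 0;0 -0.0174 -0.0537 0 0 0 0"
}}

```text
clock: 4.47
position: [0.5005, -0.1061, 0.2926]
ee_rot: [-3.107, -0.463, 0.001]
force: [1.1, -0.0, 0.8]
width: 0.501
gripper_force: 0.0
```

>>> {"api": "send_rows", "payload": {
  "motion": "0 -0.0174 -0.0537 0 0 0 0;0 -0.0174 -0.0537 0 0 0 0;0 -0.0174 -0.0537 0 0 0 0;0 -0.0174 -0.0537 0 0 0 0;0 0 0 0 0 0 0"
}}

```text
clock: 5.1
position: [0.4291, -0.3239, 0.2922]
ee_rot: [3.108, 0.45, -0.004]
force: [0.3, 1.2, 0.1]
width: 0.994
gripper_force: 0.0
```

Run:
```python
from h import *
o=arm.observe();print(o["clock"],o["position"],o["joints"].round(2))
for n in("top","side"):
    p,d=arm.get_image(n);np.savez(f"{n}1.npz",p=p,d=d);P=cloud(n,d)
    def med(x,y,r,lo,hi):
        q=P[(np.hypot(P[...,0]-x,P[...,1]-y)<r)&(P[...,2]>lo)&(P[...,2]<hi)];return len(q),np.median(q,0).round(4),((q.max(0)+q.min(0))/2).round(4),np.ptp(q,0).round(3)
    print(n,"plate",med(.611,.03,.025,.121,.13));print(n,"vent",med(.588,.164,.025,.174,.19))
    print(n,"neckend",med(.611,.03,.03,.1105,.118));print(n,"can",med(.611,.03,.05,.074,.085))
```

```text
5.1 [ 0.42914993 -0.32391223  0.29218614] [ 0.73  0.31 -0.23  1.77  0.08  1.07 -0.82]
top plate (89, array([0.612 , 0.0298, 0.1244]), array([0.6125, 0.0301, 0.125 ]), array([0.027, 0.026, 0.008]))
top vent (166, array([0.5885, 0.166 , 0.1791]), array([0.5869, 0.1672, 0.1785]), array([0.04 , 0.034, 0.008]))
top neckend (69, array([0.6045, 0.0243, 0.1131]), array([0.6117, 0.0286, 0.1136]), array([0.04 , 0.039, 0.006]))
top can (197, array([0.6031, 0.0191, 0.0823]), array([0.6085, 0.0263, 0.0796]), array([0.079, 0.082, 0.011]))
side plate (61, array([0.6137, 0.0285, 0.1248]), array([0.6144, 0.0297, 0.1248]), array([0.027, 0.03 , 0.008]))
side vent (80, array([0.5907, 0.1625, 0.18  ]), array([0.5883, 0.1648, 0.1791]), array([0.039, 0.034, 0.01 ]))
side neckend (62, array([0.612 , 0.0182, 0.1136]), array([0.613 , 0.0223, 0.1141]), array([0.041, 0.029, 0.007]))
side can (162, array([0.6104, 0.0091, 0.0823]), array([0.6123, 0.0209, 0.0795]), array([0.083, 0.077, 0.011]))
```

>>> {"api": "send_rows", "payload": {
  "motion": "0 0 0 -0.05 0 0 0;0 0 0 -0.05 0 0 0;0 0 0 -0.05 0 0 0;0 0 0 -0.03 0 0 0;0 0 0 -0.02 0 0 0"
}}

```text
clock: 5.82
position: [0.4324, -0.3166, 0.0915]
ee_rot: [-3.104, -0.467, 0.001]
force: [-0.5, -0.3, -0.4]
width: 1.0
gripper_force: 0.0
```

>>> {"api": "send_rows", "payload": {
  "motion": "0 0 0 -0.017 0 0 0;0 0 0 0 0 0 0;0.5 0 0 0 0 0 0;0.5 0 0 0 0 0 0;0.5 0 0 0 0 0 0",
  "force": 30
}}

```text
clock: 6.45
position: [0.4324, -0.3194, 0.0769]
ee_rot: [3.107, 0.462, 0.001]
force: [-0.2, -0.3, 0.6]
width: 0.722
gripper_force: 0.0
```

>>> {"api": "send_rows", "payload": {
  "motion": "0.6 0 0 0 0 0 0;0.6 0 0 0 0 0 0;0.6 0 0 0 0 0 0"
}}

```text
clock: 6.82
position: [0.4323, -0.3194, 0.0767]
ee_rot: [3.107, 0.463, 0.001]
force: [-1.3, 1.8, 6.4]
width: 0.67
gripper_force: 30.0
```

>>> {"api": "send_rows", "payload": {
  "motion": "0.6 0 0 0.02 0 0 0;0.6 0 0 0.045 0 0 0;0.6 0 0 0.045 0 0 0;0.6 0 0 0.035 0 0 0;0.6 0.0181 0.0348 0 0 0 5"
}}

```text
clock: 7.45
position: [0.4501, -0.2875, 0.2239]
ee_rot: [3.081, 0.59, 0.004]
force: [0.9, 0.3, -3.0]
width: 0.672
gripper_force: 30.0
```

>>> {"api": "send_rows", "payload": {
  "motion": "0.6 0.0272 0.0522 0 0 0 5.5;0.6 0.0272 0.0522 0 0 0 5.5;0.6 0.0272 0.0522 0 0 0 5.5;0.6 0.0272 0.0522 0 0 0 5.5;0.6 0.0272 0.0522 0 0 0 5.5"
}}

```text
clock: 8.07
position: [0.5865, -0.0219, 0.221]
ee_rot: [2.852, 1.318, -0.001]
force: [1.1, -0.1, -2.6]
width: 0.668
gripper_force: 30.0
```

>>> {"api": "send_rows", "payload": {
  "motion": "0.6 0.0181 0.0348 0 0 0 5.5;0.6 0.0089 0.0174 0 0 0 0;0.6 0 0 0 0 0 0;0.6 0 0 0 0 0 0"
}}

```text
clock: 8.57
position: [0.6126, 0.0265, 0.2209]
ee_rot: [2.789, 1.444, -0.003]
force: [0.1, -0.5, -2.4]
width: 0.668
gripper_force: 30.0
```

Run:
```python
from h import *
o=arm.observe();print(o["clock"],o["position"],o["ee_rot"],o["width"],o["gripper_force"],o["force"])
out=[]
for n in("top","side"):
    p,d=arm.get_image(n);np.savez(f"{n}2.npz",p=p,d=d);P=cloud(n,d)
    q=P[(np.hypot(P[...,0]-.613,P[...,1]-.029)<.04)&(P[...,2]>.17)&(P[...,2]<.20)]
    print(n,len(q),np.median(q,0).round(4) if len(q) else 0,((q.max(0)+q.min(0))/2).round(4),np.ptp(q,0).round(3))
    u,v=((250,187),(333,150))[n=="side"]
    out.append(cv2.resize(p[v-60:v+60,u-60:u+60],(400,400),interpolation=cv2.INTER_CUBIC))
cv2.imwrite("pics/over.png",np.hstack(out))
```

```text
8.575 [0.61259728 0.02654363 0.22091929] [ 2.78881264e+00  1.44420341e+00 -2.57671418e-03] 0.6679052266393112 29.999525961466134 [ 0.08309539 -0.51732513 -2.40548602]
top 32 [6.153e-01 1.000e-04 1.820e-01] [0.6175 0.0024 0.1853] [0.034 0.011 0.029]
side 378 [0.6067 0.0204 0.1843] [0.6064 0.0262 0.1849] [0.063 0.062 0.03 ]
```

View pics/over.png

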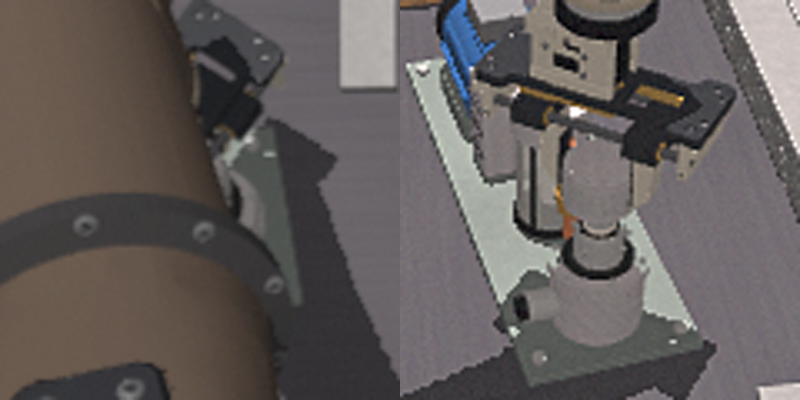

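>>> {"api": "send_rows", "payload": {
  "motion": "0.6 0 0 -0.012 0 0 0;0.6 0 0 -0.012 0 0 0;0.6 0 0 0 0 0 0;0.6 0 0 0 0 0 0"
}}

```text
clock: 9.18
position: [0.6132, 0.0289, 0.1971]
ee_rot: [-2.787, -1.449, 0.0]
force: [-0.0, 0.5, -1.6]
width: 0.675
gripper_force: 30.0
```

Run:
```python
from h import *
o=arm.observe();print(o["clock"],o["position"],o["force"])
p,d=arm.get_image("side");P=cloud("side",d)
# cap side wall: fit circle to points of lower skirt; same for neck below
for lo,hi,r in((.122,.135,.032),(.139,.152,.032),(.084,.1,.022)):
    q=P[(np.hypot(P[...,0]-.613,P[...,1]-.029)<.045)&(P[...,2]>lo)&(P[...,2]<hi)]
    from scipy.optimize import least_squares as L
    s=L(lambda c:np.hypot(q[:,0]-c[0],q[:,1]-c[1])-r,[.613,.029],loss="soft_l1",f_scale=.001)
    print(lo,hi,len(q),s.x.round(4),np.abs(s.fun).mean().round(4))
cv2.imwrite("pics/near.png",cv2.resize(p[100:200,280:380],(600,600),interpolation=cv2.INTER_CUBIC))
```

```text
9.175 [0.61315751 0.02886131 0.19709999] [-0.01339465  0.48373371 -1.64189657]
0.122 0.135 68 [0.6145 0.0326] 0.0011
0.139 0.152 100 [0.6139 0.0322] 0.003
0.084 0.1 94 [0.6147 0.0293] 0.0033
```

View pics/near.png

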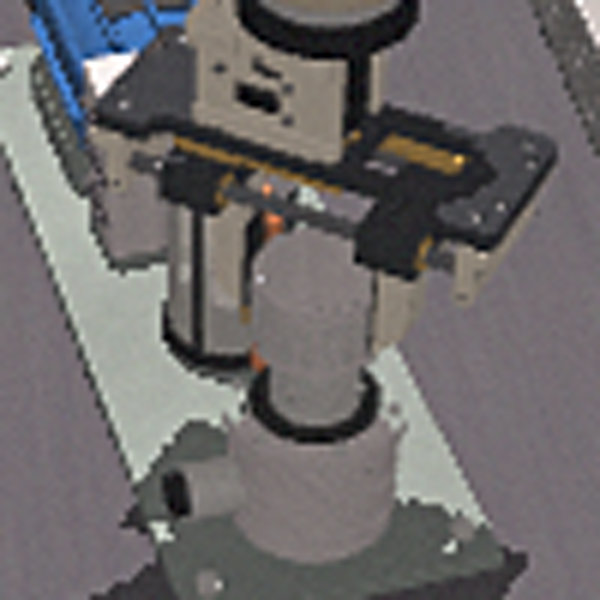

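The side view shows the cap (310,330) centred over the neck (315,390). I'll lower it to the pins and watch the forces.

>>> {"api": "send_rows", "payload": {
  "motion": "0.6 0 0 -0.005 0 0 0;0.6 0 0 -0.004 0 0 0;0.6 0 0 0 0 0 0"
}}

```text
clock: 9.6
position: [0.6129, 0.0288, 0.1878]
ee_rot: [-2.787, -1.449, 0.001]
force: [0.3, 0.3, -0.9]
width: 0.669
gripper_force: 30.0
```

>>> {"api": "send_rows", "payload": {
  "motion": "0.6 0 0 -0.003 0 0 0;0.6 0 0 -0.003 0 0 0;0.6 0 0 0 0 0 0"
}}

```text
clock: 9.98
position: [0.613, 0.0287, 0.1819]
ee_rot: [-2.787, -1.449, 0.001]
force: [0.4, -0.3, -2.5]
width: 0.672
gripper_force: 30.0
```

>>> {"api": "send_rows", "payload": {
  "motion": "0.6 0 0 -0.002 0 0 0;0.6 0 0 -0.001 0 0 0;0.6 0 0 0 0 0 0"
}}

```text
clock: 10.35
position: [0.6134, 0.029, 0.1808]
ee_rot: [2.787, 1.449, 0.002]
force: [-5.2, -0.6, 12.0]
width: 0.671
gripper_force: 30.0
```

>>> {"api": "send_rows", "payload": {
  "motion": "0.6 0 0 0 0 0 4;0.6 0 0 0 0 0 4;0.6 0 0 0 0 0 4;0.6 0 0 0 0 0 4;0.6 0 0 0 0 0 0"
}}

```text
clock: 10.98
position: [0.6141, 0.029, 0.1809]
ee_rot: [2.556, 1.823, 0.004]
force: [-1.3, -1.4, 10.2]
width: 0.674
gripper_force: 30.0
```

>>> {"api": "send_rows", "payload": {
  "motion": "0.6 0 0 0 0 0 4;0.6 0 0 0 0 0 4;0.6 0 0 0 0 0 4;0.6 0 0 0 0 0 4;0.6 0 0 0 0 0 0"
}}

```text
clock: 11.6
position: [0.6142, 0.0289, 0.1809]
ee_rot: [2.277, 2.161, 0.004]
force: [-1.8, -1.7, 9.1]
width: 0.674
gripper_force: 30.0
```

>>> {"api": "send_rows", "payload": {
  "motion": "0.6 0 0 0 0 0 4;0.6 0 0 0 0 0 4;0.6 0 0 0 0 0 4;0.6 0 0 0 0 0 4;0.6 0 0 0 0 0 0"
}}

```text
clock: 12.22
position: [0.6136, 0.0281, 0.1794]
ee_rot: [1.957, 2.456, 0.0]
force: [2.1, -2.7, -1.3]
width: 0.675
gripper_force: 30.0
```

It has dropped into the keyways: z fell and the push vanished. Lowering.

>>> {"api": "send_rows", "payload": {
  "motion": "0.6 0 0 -0.002 0 0 0;0.6 0 0 -0.002 0 0 0;0.6 0 0 0 0 0 0"
}}

```text
clock: 12.6
position: [0.6138, 0.0281, 0.175]
ee_rot: [1.957, 2.456, 0.0]
force: [5.5, -4.6, -2.3]
width: 0.669
gripper_force: 30.0
```

```bash
python3 -c "
from h import *
o=arm.observe();print(o['position'],o['force'],o['ft_torque'],o['joints'].round(2))"
```

```text
[0.61376124 0.02810468 0.1750095 ] [ 5.51025835 -4.59834406 -2.27927994] [-0.97752488 -1.16158354  0.16531625] [ 0.29  0.62 -0.64  1.69  0.44  0.97 -0.28]
```

>>> {"api": "send_rows", "payload": {
  "motion": "0.6 0.0005 -0.0005 -0.003 0 0 0;0.6 0.0005 -0.0005 -0.003 0 0 0;0.6 0 0 0 0 0 0",
  "force": 45
}}

```text
clock: 12.98
position: [0.614, 0.0278, 0.1685]
ee_rot: [-1.956, -2.457, 0.001]
force: [2.9, -2.7, -4.3]
width: 0.671
gripper_force: 45.0
```

>>> {"api": "send_rows", "payload": {
  "motion": "0.6 0 0 -0.003 0 0 0;0.6 0 0 -0.003 0 0 0;0.6 0 0 0 0 0 0"
}}

```text
clock: 13.35
position: [0.614, 0.0279, 0.1633]
ee_rot: [-1.957, -2.458, 0.0]
force: [-0.4, -3.8, 2.8]
width: 0.673
gripper_force: 45.0
```

>>> {"api": "send_rows", "payload": {
  "motion": "0.6 0 0 -0.002 0 0 0;0.6 0 0 -0.002 0 0 0;0.6 0 0 -0.001 0 0 0;0.6 0 0 0 0 0 0;0.6 0 0 0 0 0 0"
}}

```text
clock: 13.98
position: [0.6141, 0.0279, 0.1597]
ee_rot: [1.956, 2.457, -0.0]
force: [-5.3, -5.1, 16.7]
width: 0.671
gripper_force: 45.0
```

>>> {"api": "send_rows", "payload": {
  "motion": "0.6 0 0 -0.0015 0 0 0;0.6 0 0 0 0 0 0;0.6 0 0 0 0 0 0;0.6 0 0 0 0 0 0"
}}

```text
clock: 14.48
position: [0.6141, 0.0279, 0.1597]
ee_rot: [1.956, 2.456, -0.0]
force: [-10.1, -7.1, 30.5]
width: 0.668
gripper_force: 45.0
```

Run:
```python
from h import *
o=arm.observe();print(o['position'],o['force'],o['ft_torque'],abs(o['dq']).max())
p,d=arm.get_image("side");P=cloud("side",d)
for n,x,y,lo,hi,r in(("vent",.5895,.164,.165,.19,.025),("captop",.613,.029,.11,.14,.03)):
    q=P[(np.hypot(P[...,0]-x,P[...,1]-y)<r)&(P[...,2]>lo)&(P[...,2]<hi)];print(n,len(q),np.median(q,0) if len(q) else 0)
cv2.imwrite("pics/end.png",cv2.resize(p[90:210,270:390],(600,600),interpolation=cv2.INTER_CUBIC))
```

```text
[0.6140581  0.02794076 0.15966601] [-10.07090433  -7.08278068  30.4586956 ] [-1.34949537  2.1549454   0.09883965] 0.0016419973676500815
vent 16 [0.58139695 0.1724501  0.17918328]
captop 243 [0.61462938 0.02013733 0.12343226]
```

View pics/end.png

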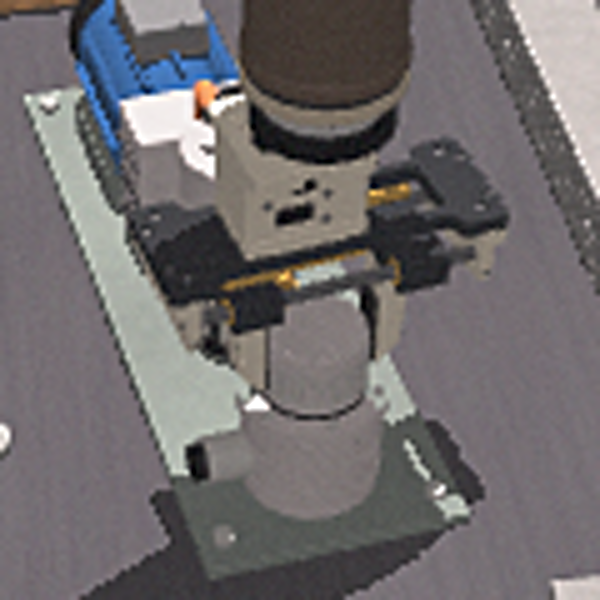

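The cap is seated flat on the gasket (rim line at about (315,410)). It hits a hard stop at the home height, its top is at 0.123, and the vent cap is up at 0.179. Handing in.

```bash
python3 -c "
from cell import arm
print(arm.sign_off())"
```

```text
the job is handed in; nothing more can be done
None
```

The vent was pressed right down and came back up; the collar cap is keyed over the pins and held pushed home on its gasket (about 30 N down), and the job is handed in at about 14.5 s, though the hand-in returned no verdict.

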